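# Turn the lazy Susan to bring the salt to the front

## Robot

A 6-joint arm with a two-finger parallel gripper is mounted at the origin on a cart in front of the work surface, level with it; the furniture and walls round the work are solid. World frame = base frame: x ahead of the robot, y to its left, z up, the work surface at z = 0. Lengths are in mm, angles in rad, forces in N, time in s.
With the tool pointing down it reaches from about 300 to 775 mm from the base axis. Payload 14.6 kg.
Tool frame: the origin (TCP) lies midway between the tips of the shut fingers; the grasp point (between the pads) lies 19 mm behind it; z points along the fingers, y is the direction in which the jaws open and shut (so a half turn about z gives the same grasp; the last joint's range is limited). The gripper opens to 94 mm and grips with 3 to 60 N. Pads are 16 mm wide; open, the fingers measure 119 mm over their backs; the gripper's body (75 mm by 177 mm) begins 78 mm behind the grasp point.
Start: joints at [1.156, 0.3, 1.521, -0, 1.321, -0.067], TCP at [187.454, 517.059, 205.446] pointing down, gripper open.
Joint ranges: [-3.03, 3.03], [-0.79, 2.21], [0.23, 2.52], [-1.04, 4.18], [0, 3.07], [-2.55, 2.55]. Speed limits (rad/s): [2.22, 2.22, 2.57, 3.14, 3.14, 3.14].

## Interface

Orientations are given as a unit quaternion [w, x, y, z].
In Python, from plant import robot, viewer, finish_job gives the robot as it stands. The module is installed in compiled form; this text tells all that it offers.
- The arm moves only by the tool drive_tool, never from a script. Its arguments are lists of equal length, an entry for each row: "claw": the closure, from 0 (fully open) to 1 (shut); "travel": the shift along the tool's x, y, z in units of 25 mm (1.0 is 25 mm), a list of three; "roll": the turn about the tool's z in units of 6 degrees (1.0 is 6 degrees). A call has exactly 8 rows; each row shifts and turns the commanded pose from where the row before left it, along the tool's axes as they then stand; what a row does not reach is not made up. A row lasts 1/12 s, in which the tool goes at most 41.7 mm and 7.16 degrees, less where a joint would pass 70% of its speed; a pose out of reach is approached as far as the arm can. A call is refused whole if a number of a shift passes 1 or a number of a turn 1, either way. A call with a gripper value outside its range is refused whole. The fingers move at their own pace and stop on an object; the grip force is fixed at half the most. Time passes only in rows, so rows that do not move let the fingers close, or fill a call up. It gives the time, the measured TCP pose, the force and the opening at its end, in the units of the state.
- robot.get_obs(): the state, without advancing time (a new reading comes with each control period).
- viewer.grab_frame(name): name is "side" or "top" or "wrist"; returns (picture, depth): 400x640x3 uint8, red, green, blue; 400x640 float32, mm along the optical axis (not along the pixel's ray), 0 where there is no reading.
- viewer.camera_model(name): a dict with "fx", "fy", "cx", "cy" (pixels), "view" (4x4, takes a point from world to camera coordinates); the wrist camera has in their place "T_tool_cam" (4x4, takes a point from camera to tool coordinates, whose origin is the TCP and whose axes are the flange's). Camera axes: x right, y down, z forward; pixel columns grow to the right and rows downward; lengths in mm; the calibration is good to about 2 mm. The wrist camera is an equidistant fisheye: a pixel r from the principal point sees the ray r / f radians off the axis. A picture is of the moment at which its call begins: read the wrist's pose just before it. camera_model takes no time and is no camera call.
- finish_job(): hands the job in, once; it reports no verdict.
The state is a dict: "time_s": time; "qpos": joint angles; "qvel": joint speeds; "joint_efforts": joint torques, N m; "position": TCP position; "eef_rot": TCP orientation; "contact_force": force on the tool from outside, world axes, zero at the start; "wrist_torque": the same for the moment, N m; "grip_width": finger opening in mm.
Only numpy, scipy, OpenCV 4.12 (cv2) and the standard library are available. Lean on these libraries where they do the work, as an engineer would, in place of code of your own. Each camera call takes 0.05 s, during which the arm holds its last target. There are 200 camera calls.

## Task

Turn the lazy Susan, pushing at its rim where the finger knobs are, until the low oak salt cellar stands at the front, in line with the steel pointer on the foot. Do not touch the salt cellar or the tall pepper mill: they must ride round upright in their places on the tray. Leave the tray at rest.

Things in the scene. Friction and masses are not known exactly. Their poses are not given: they have to be found in the camera images.
- susan_foot: Fixed foot of the lazy Susan, origin on the worktop under the tray's axis, z up. Its -x axis is the front (roughly toward the robot): a steel pointer, 8 mm high with a round 22 mm end, runs along it to 169 mm from the axis, 29 mm beyond the tray. The round wooden tray on it is 280 mm across, floor 24 mm and lip 32 mm above the worktop; three items stand loose on it.
- salt_cellar: The salt cellar to bring to the front: a low round oak box with a flat oak lid, 67 mm across, 60 mm high, the lowest item on the tray. It stands loose, 62 mm from the axis, to the left or right of the front at the start. Origin at the centre of its underside, z up.
- pepper_mill: The pepper mill: waisted dark wood, 58 mm across, 150 mm high, the tallest item on the tray, 62 mm from the axis, a third of a turn from the salt cellar. Origin at the centre of its underside, z up. The third item, at the back at the start, is a glass jar with a red lid, 60 mm across and 85 mm high.
- susan_tray: The turning tray, origin on its axis, 14 mm above the worktop; turns about its z axis (up), over half a turn either way, about 1 N at the rim, stays where left. Three fixed upright round knobs of dark wood, 18 mm across, tops 82 mm above the worktop, stand 124 mm from the axis at 60, 180, 300 degrees from the tray's x axis, midway between the items.
There are look-alikes about, which are no part of the job. Leave any pink or purple look-alike of the pepper_mill alone.

How it is judged:
By the outcome, as a careful person would: the job done as asked, in the order asked, and still so for the second after the job is handed in, with the robot touching nothing.
It also fails if it takes over 35 s, if anything falls off the work surface, if the arm or the gripper's body presses on something with over 40 N, if the wrist force passes 120 N, or if a joint passes its speed limit or range.

## Working session

There is one attempt and no reset: what is moved stays moved. The work goes in short steps, Python scripts to look and compute and a tool call to move; the robot and the scene stay as the last step left them, time stands still between calls to the robot, and variables do not carry over. Pictures are saved under pics/ and viewed, about 8 in all and at most 12, crops included, and the job is handed in when it is done.

Besides the shell and the picture viewer there is one more tool, called as name(argument=value, ...) on one line, values as JSON. drive_tool: Moves the arm, as the interface text tells. Its arguments: {"type":"object","properties":{"claw":{"type":"array"},"travel":{"type":"array"},"roll":{"type":"array"}},"required":["claw","travel","roll"]}

```bash
mkdir -p pics
cat > h.py <<'E'
import numpy as np, cv2
from plant import robot, viewer, finish_job
def grab(n,f):
    p,d=viewer.grab_frame(n); cv2.imwrite(f'pics/{f}.png',p[:,:,::-1]); np.save(f'pics/{f}.npy',d); return p,d
def cloud(n,d):
    m=viewer.camera_model(n); v,u=np.mgrid[:400,:640]
    P=np.stack([(u-m['cx'])/m['fx']*d,(v-m['cy'])/m['fy']*d,d,np.ones_like(d)],-1)
    return (P@np.linalg.inv(m['view']).T)[...,:3]
E
python3 - <<'E'
from h import *
o=robot.get_obs(); print({k:np.round(v,3) for k,v in o.items()})
p,d=grab('top','top1'); q,e=grab('side','side1')
cv2.imwrite('pics/both.png',cv2.resize(np.vstack([p,q])[:,:,::-1],(480,600)))
E
```

```text
{'time_s': np.float64(0.0), 'qpos': array([ 1.156,  0.3  ,  1.522, -0.   ,  1.321, -0.067]), 'qvel': array([ 0.001, -0.002, -0.   , -0.   ,  0.001, -0.002]), 'joint_efforts': array([ 0.0000e+00, -5.3180e+01, -3.5274e+01,  7.1000e-02,  2.4000e-02,
        0.0000e+00]), 'position': array([187.377, 516.827, 204.879]), 'eef_rot': array([-0.   ,  0.173,  0.985, -0.001]), 'contact_force': array([-0.28 ,  0.855,  0.065]), 'wrist_torque': array([-0.01 , -0.013,  0.023]), 'grip_width': np.float64(93.857)}
```

View pics/top1.png

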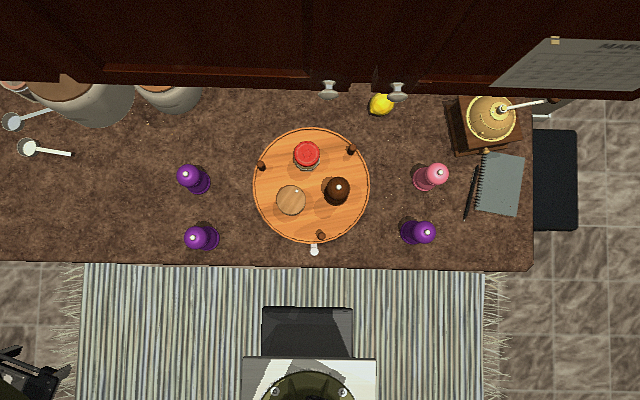

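View pics/side1.png

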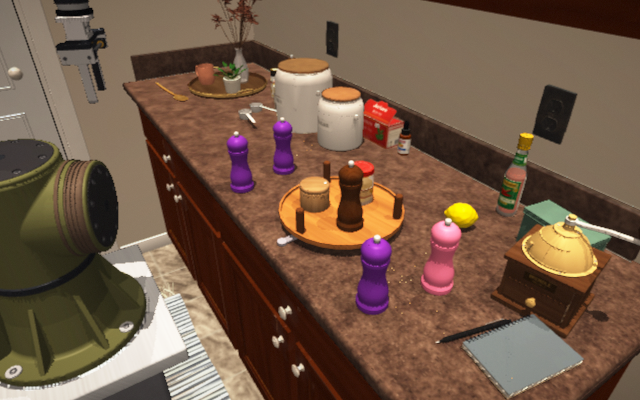

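The top view shows the tray centred near (311,186), the pointer tip at (314,250), the salt at (291,200) and the pepper at (337,190). The knobs are at (261,166), (351,149) and (320,236). Purple and pink mills stand on both sides, and a cabinet hangs over the back.

```bash
cat >> h.py <<'E'
def measure(d,rgb):
    P=cloud('top',d); x,y,z=[P[...,i] for i in range(3)]
    ok=(d>0)
    def blob(m,name):
        n,l,s,c=cv2.connectedComponentsWithStats(m.astype(np.uint8))
        for i in range(1,n):
            if s[i,4]>6:
                Q=P[l==i]; print(name,s[i,4],np.round(Q.mean(0)),np.round((Q.min(0)+Q.max(0))/2),c[i].round(1),rgb[l==i].mean(0).round())
    R=ok&(np.arange(400)[:,None]<262)&(np.arange(400)[:,None]>95)&(np.arange(640)[None]>165)&(np.arange(640)[None]<450)
    blob(R&(z>18)&(z<45),'tray'); blob(R&(z>50)&(z<70),'salt'); blob(R&(z>74),'tall'); blob(R&(z>4)&(z<14),'ptr')
E
python3 - <<'E'
from h import *
d=np.load('pics/top1.npy'); rgb=cv2.imread('pics/top1.png')[:,:,::-1]
measure(d,rgb); m=viewer.camera_model('top'); print(m)
P=cloud('top',d)
for u,v in [(314,252),(314,246),(310,130),(311,243),(254,186),(369,186),(320,110),(320,90),(320,70),(320,20)]: print(u,v,P[v,u].round())
E
```

```text
tray 136 [737. 311.  32.] [746. 318.  32.] [184.1 106.7] [85. 80. 68.]
tray 166 [ 747. -154.   38.] [ 755. -161.   33.] [379.2 108. ] [174. 146.  34.]
tray 8681 [558.   4.  25.] [560.   5.  31.] [311.4 185.7] [212. 137.  71.]
tray 75 [ 574. -254.   35.] [ 581. -265.   31.] [420.1 180.8] [114.  59.  66.]
tray 81 [551. 262.  37.] [560. 272.  32.] [201.2 184.7] [61. 26. 70.]
tray 81 [ 452. -225.   36.] [ 453. -232.   32.] [407.6 232.2] [54. 23. 62.]
tray 78 [427. 233.  36.] [427. 241.  31.] [211.7 238. ] [63. 26. 73.]
salt 86 [736. 311.  60.] [740. 315.  60.] [181.2 104.1] [95. 89. 76.]
salt 123 [ 759. -159.   53.] [ 757. -159.   55.] [382.4 101.4] [228. 220.  55.]
salt 15 [637. -84.  59.] [639. -86.  60.] [350.1 151.2] [39. 23. 13.]
salt 36 [595.  17.  62.] [599.  16.  60.] [306.3 167.5] [116. 107.  86.]
salt 10 [591. 119.  59.] [592. 120.  59.] [262.2 168.1] [30. 18. 12.]
salt 87 [ 576. -257.   59.] [ 581. -265.   60.] [423.9 179. ] [110.  56.  63.]
salt 75 [553. 263.  58.] [559. 268.  60.] [199.2 183. ] [63. 27. 72.]
salt 52 [525. -46.  63.] [533. -53.  62.] [333.  198.2] [40. 21. 10
[... 1848 characters left out ...]
x': 492.54341113541443, 'fy': 492.54341113541443, 'cx': 318.3009129990919, 'cy': 206.49728244055055, 'view': array([[ 2.28079915e-02, -9.99305704e-01,  2.94602231e-02,
        -2.58428700e+01],
       [-9.97070152e-01, -2.48893071e-02, -7.23300380e-02,
         5.07978767e+02],
       [ 7.30130641e-02, -2.77242062e-02, -9.96945566e-01,
         1.15805266e+03],
       [ 0.00000000e+00,  0.00000000e+00,  0.00000000e+00,
         1.00000000e+00]])}
314 252 [400.  -6.  10.]
314 246 [414.  -6.  10.]
310 130 [692.  11.  24.]
311 243 [421.   2.  32.]
254 186 [552. 139.  36.]
369 186 [ 559. -133.   32.]
320 110 [747. -13.   3.]
320 90 [646.   1. 483.]
320 70 [648.   3. 562.]
320 20 [648.   8. 706.]
```

```bash
cat >> h.py <<'E'
import json
C=np.array([559.5,4.7])
def state():
    o=robot.get_obs(); w,x,y,z=o['eef_rot']
    yd=np.array([2*(x*y-w*z),1-2*(x*x+z*z)])   # tool y in world
    return o,o['position'],np.degrees(np.arctan2(yd[1],yd[0]))
def plan(way,claw):
    """way: list of (x,y,z,yaw) poses, one per row, from the current pose"""
    o,p,yw=state(); print('t',o['time_s'],'p',p.round(1),'yaw',round(yw,1),'q',o['qpos'].round(2),'F',o['contact_force'].round(1),'w',o['grip_width'])
    t=[];r=[]; p=p.copy()
    for *q,yq in way:
        a=np.radians(yw); ex=np.array([-np.sin(a),np.cos(a),0]); ey=np.array([np.cos(a),np.sin(a),0])
        d=np.array(q)-p; s=np.round(np.array([d@ex,d@ey,-d[2]])/25,2); k=round(-((yq-yw+180)%360-180)/6,2)
        p=p+25*(ex*s[0]+ey*s[1]-[0,0,1*s[2]]) if 0 else p+25*(ex*s[0]+ey*s[1]+np.array([0,0,-s[2]])); yw-=6*k
        t.append(s.tolist()); r.append(k)
    for i in range(0,len(t),8):
        print(json.dumps({'travel':t[i:i+8],'roll':r[i:i+8],'claw':[claw]*len(t[i:i+8])}))
    print('max',np.abs(t).max(),np.abs(r).max())
def line(a,b,n): return [tuple(np.array(a)+(np.array(b)-a)*i/n) for i in range(1,n+1)]
E
python3 - <<'E'
from h import *
P=cloud('top',np.load('pics/top1.npy')); rgb=cv2.imread('pics/top1.png')
s=P[236:262,300:330].reshape(-1,3); c=rgb[236:262,300:330].reshape(-1,3)
r=np.hypot(*(s[:,:2]-C).T); k=(c.min(1)>120)&(r>144)&(r<175)&(s[:,2]>2)&(s[:,2]<14)
q=s[k,:2]-C; print('front',k.sum(),np.degrees(np.arctan2(q[:,1],q[:,0]).mean()%(2*np.pi)),np.degrees(np.arctan2(*(q.mean(0)[::-1])))%360,r[k].max())
o,p,yw=state(); print(yw)
plan(line([*p,yw],[439,-21,150,yw-148],32),0.57)
E
```

```text
front 67 183.78647493139465 183.79029682170264 167.34214343248786
70.07093615606342
t 0.1 p [187.4 516.9 205. ] yaw 70.1 q [ 1.16  0.3   1.52 -0.    1.32 -0.07] F [-0.1 -0.3  0.5] w 94.24092879308932
{"travel": [[-0.52, -0.52, 0.07], [-0.57, -0.49, 0.07], [-0.6, -0.43, 0.07], [-0.64, -0.38, 0.06], [-0.66, -0.33, 0.07], [-0.69, -0.28, 0.07], [-0.71, -0.22, 0.07], [-0.72, -0.16, 0.07]], "roll": [0.77, 0.77, 0.77, 0.77, 0.77, 0.78, 0.77, 0.77], "claw": [0.57, 0.57, 0.57, 0.57, 0.57, 0.57, 0.57, 0.57]}
{"travel": [[-0.74, -0.11, 0.07], [-0.74, -0.04, 0.07], [-0.74, 0.02, 0.07], [-0.74, 0.07, 0.06], [-0.73, 0.14, 0.07], [-0.72, 0.19, 0.07], [-0.7, 0.25, 0.07], [-0.67, 0.31, 0.07]], "roll": [0.77, 0.77, 0.77, 0.77, 0.77, 0.77, 0.77, 0.77], "claw": [0.57, 0.57, 0.57, 0.57, 0.57, 0.57, 0.57, 0.57]}
{"travel": [[-0.65, 0.36, 0.07], [-0.62, 0.41, 0.07], [-0.58, 0.46, 0.07], [-0.55, 0.51, 0.06], [-0.5, 0.54, 0.07], [-0.45, 0.59, 0.07], [-0.41, 0.62, 0.07], [-0.36, 0.65, 0.07]], "roll": [0.77, 0.78, 0.77, 0.77, 0.77, 0.77, 0.77, 0.77], "claw": [0.57, 0.57, 0.57, 0.57, 0.57, 0.57, 0.57, 0.57]}
{"travel": [[-0.3, 0.68, 0.07], [-0.24, 0.7, 0.07], [-0.19, 0.72, 0.07], [-0.13, 0.73, 0.06], [-0.08, 0.74, 0.07], [-0.01, 0.74, 0.07], [0.05, 0.74, 0.07], [0.11, 0.73, 0.07]], "roll": [0.77, 0.77, 0.77, 0.77, 0.77, 0.78, 0.77, 0.77], "claw": [0.57, 0.57, 0.57, 0.57, 0.57, 0.57, 0.57, 0.57]}
max 0.74 0.78
```

drive_tool(travel=[[-0.52, -0.52, 0.07], [-0.57, -0.49, 0.07], [-0.6, -0.43, 0.07], [-0.64, -0.38, 0.06], [-0.66, -0.33, 0.07], [-0.69, -0.28, 0.07], [-0.71, -0.22, 0.07], [-0.72, -0.16, 0.07]], roll=[0.77, 0.77, 0.77, 0.77, 0.77, 0.78, 0.77, 0.77], claw=[0.57, 0.57, 0.57, 0.57, 0.57, 0.57, 0.57, 0.57])

```text
time_s: 0.77
position: [250.5, 381.8, 191.4]
eef_rot: [-0.0, 0.478, 0.878, -0.0]
contact_force: [-0.7, -0.3, 1.0]
grip_width: 44.1
```

drive_tool(travel=[[-0.74, -0.11, 0.07], [-0.74, -0.04, 0.07], [-0.74, 0.02, 0.07], [-0.74, 0.07, 0.06], [-0.73, 0.14, 0.07], [-0.72, 0.19, 0.07], [-0.7, 0.25, 0.07], [-0.67, 0.31, 0.07]], roll=[0.77, 0.77, 0.77, 0.77, 0.77, 0.77, 0.77, 0.77], claw=[0.57, 0.57, 0.57, 0.57, 0.57, 0.57, 0.57, 0.57])

```text
time_s: 1.43
position: [313.4, 247.2, 177.7]
eef_rot: [-0.0, 0.732, 0.681, -0.0]
contact_force: [0.1, -0.2, 0.5]
grip_width: 40.5
```

drive_tool(travel=[[-0.65, 0.36, 0.07], [-0.62, 0.41, 0.07], [-0.58, 0.46, 0.07], [-0.55, 0.51, 0.06], [-0.5, 0.54, 0.07], [-0.45, 0.59, 0.07], [-0.41, 0.62, 0.07], [-0.36, 0.65, 0.07]], roll=[0.77, 0.78, 0.77, 0.77, 0.77, 0.77, 0.77, 0.77], claw=[0.57, 0.57, 0.57, 0.57, 0.57, 0.57, 0.57, 0.57])

```text
time_s: 2.1
position: [376.2, 112.7, 164.0]
eef_rot: [-0.0, 0.911, 0.413, -0.0]
contact_force: [1.3, -0.1, -0.4]
grip_width: 40.6
```

drive_tool(travel=[[-0.3, 0.68, 0.07], [-0.24, 0.7, 0.07], [-0.19, 0.72, 0.07], [-0.13, 0.73, 0.06], [-0.08, 0.74, 0.07], [-0.01, 0.74, 0.07], [0.05, 0.74, 0.07], [0.11, 0.73, 0.07]], roll=[0.77, 0.77, 0.77, 0.77, 0.77, 0.78, 0.77, 0.77], claw=[0.57, 0.57, 0.57, 0.57, 0.57, 0.57, 0.57, 0.57])

```text
time_s: 2.77
position: [439.2, -21.6, 150.2]
eef_rot: [-0.0, 0.995, 0.103, -0.0]
contact_force: [0.3, 0.7, -0.3]
grip_width: 40.4
```

Run:
```python
from h import *
o,p,yw=state(); print(yw)
w,_=grab('wrist','w1')
plan(line([*p,yw],[439,-21,55,-78],8),0.57)
```

```text
-78.18465592309126
t 2.8167 p [440.1 -23.5 149.9] yaw -78.6 q [-0.14  0.11  1.88 -0.    1.15  1.24] F [-0.   0.2 -0.4] w 40.236891367619116
{"travel": [[-0.02, -0.09, 0.46], [-0.0, 0.0, 0.48], [-0.0, -0.0, 0.48], [-0.0, -0.01, 0.47], [-0.0, 0.0, 0.48], [-0.0, -0.0, 0.47], [-0.0, -0.01, 0.48], [-0.0, 0.0, 0.48]], "roll": [-0.07, -0.0, -0.01, -0.0, -0.01, 0.0, -0.0, -0.01], "claw": [0.57, 0.57, 0.57, 0.57, 0.57, 0.57, 0.57, 0.57]}
max 0.48 0.07
```

View pics/w1.png

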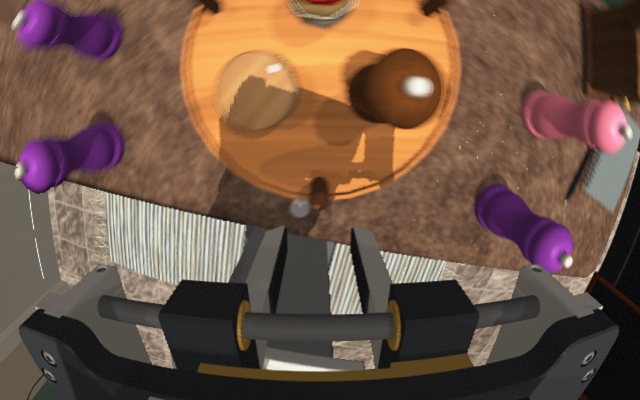

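The knob is at about (318,190), centred between the finger tips at (275,232) and (360,232). I'll check its radial position numerically before going down.

Run:
```python
from h import *
m=viewer.camera_model('wrist'); T=np.array(m['T_tool_cam']); o,p,yw=state()
a=np.radians(yw); R=np.array([[-np.sin(a),np.cos(a),0],[np.cos(a),np.sin(a),0],[0,0,-1]])
for X in [(439,-21,82),(439,-21,32),(*p,)]:
    t=R@(np.array(X)-p); c=np.linalg.inv(T)@[*t,1]; r=np.hypot(c[0],c[1]); th=np.arctan2(r,c[2])
    f=m.get('fx'); print(X,m['cx']+f*th*c[0]/r,m['cy']+f*th*c[1]/r)
plan(line([*p,yw],[439,-21,55,-78],8),0.57)
```

```text
(439, -21, 82) 315.2168380563907 206.6736731151822
(439, -21, 32) 315.7783012532743 190.1890949672989
(np.float64(440.12501702431257), np.float64(-23.542393278582896), np.float64(149.90622165055865)) 318.2872688951214 240.7126227642644
t 2.8167 p [440.1 -23.5 149.9] yaw -78.6 q [-0.14  0.11  1.88 -0.    1.15  1.24] F [-0.   0.2 -0.4] w 40.236891367619116
{"travel": [[-0.0, -0.01, 0.47], [-0.01, -0.02, 0.48], [0.0, -0.01, 0.47], [-0.0, -0.01, 0.48], [-0.0, -0.02, 0.47], [-0.01, -0.01, 0.48], [-0.0, -0.02, 0.47], [-0.0, -0.01, 0.48]], "roll": [-0.01, -0.01, -0.02, -0.01, -0.01, -0.01, -0.02, -0.01], "claw": [0.57, 0.57, 0.57, 0.57, 0.57, 0.57, 0.57, 0.57]}
max 0.48 0.02
```

drive_tool(travel=[[0, -0.02, 0.47], [0, -0.02, 0.48], [0, -0.02, 0.47], [0, -0.02, 0.48], [0, -0.02, 0.47], [0, -0.01, 0.48], [0, 0, 0.47], [0, 0, 0.48]], roll=[0, 0, 0, 0, 0, 0, 0, 0], claw=[0.57, 0.57, 0.57, 0.57, 0.57, 0.57, 0.57, 0.57])

```text
time_s: 3.48
position: [438.3, -17.8, 54.8]
eef_rot: [-0.0, 0.994, 0.105, -0.0]
contact_force: [-1.1, 0.3, 0.2]
grip_width: 40.4
```

Run:
```python
from h import *
q,_=grab('side','s2'); cv2.imwrite('pics/s2c.png',cv2.resize(q[130:280,220:460,::-1],None,fx=2.5,fy=2.5))
o,p,yw=state()
v=p[:2]-C; a0=np.degrees(np.arctan2(v[1],v[0]))%360; print('angle',a0,np.hypot(*v))
# tool centre lags knob by asin(11/124)=5deg when pushing CCW -> finger contact behind the knob, centre leads by ~5
a1=192+51.8+5-4
n=32; s=np.linspace(0,1,n+1)[1:]; s=s*s*(3-2*s)
aa=a0+(a1-a0)*s
plan([(C[0]+124*np.cos(np.radians(a)),C[1]+124*np.sin(np.radians(a)),55,a-270+yw-(a0-270)) for a in aa],0.57)
```

```text
angle 190.3746428713066 124.34928502648654
t 3.5333 p [437.2 -17.7  52.8] yaw -77.9 q [-0.12  0.26  1.97 -0.    0.91  1.24] F [-1.7  0.3 -3.4] w 39.99963701252888
{"travel": [[0.01, 0.01, -0.09], [0.0, 0.04, 0.0], [0.0, 0.07, 0.0], [-0.0, 0.08, 0.0], [-0.0, 0.11, 0.0], [-0.01, 0.13, 0.0], [0.0, 0.14, 0.0], [0.0, 0.16, 0.0]], "roll": [-0.03, -0.07, -0.12, -0.17, -0.21, -0.24, -0.27, -0.31], "claw": [0.57, 0.57, 0.57, 0.57, 0.57, 0.57, 0.57, 0.57]}
{"travel": [[-0.0, 0.17, 0.0], [-0.0, 0.18, 0.0], [-0.01, 0.2, 0.0], [0.0, 0.2, 0.0], [0.0, 0.21, 0.0], [-0.0, 0.22, 0.0], [-0.0, 0.22, 0.0], [-0.0, 0.22, 0.0]], "roll": [-0.33, -0.35, -0.38, -0.39, -0.4, -0.42, -0.42, -0.43], "claw": [0.57, 0.57, 0.57, 0.57, 0.57, 0.57, 0.57, 0.57]}
{"travel": [[-0.01, 0.22, 0.0], [0.0, 0.22, 0.0], [0.0, 0.21, 0.0], [-0.0, 0.21, 0.0], [-0.0, 0.2, 0.0], [-0.01, 0.2, 0.0], [0.0, 0.18, 0.0], [0.0, 0.18, 0.0]], "roll": [-0.42, -0.42, -0.42, -0.4, -0.39, -0.38, -0.35, -0.33], "claw": [0.57, 0.57, 0.57, 0.57, 0.57, 0.57, 0.57, 0.57]}
{"travel": [[-0.0, 0.15, 0.0], [-0.0, 0.15, 0.0], [-0.01, 0.12, 0.0], [0.0, 0.11, 0.0], [-0.0, 0.09, 0.0], [-0.0, 0.06, 0.0], [-0.0, 0.04, 0.0], [-0.0, 0.01, 0.0]], "roll": [-0.31, -0.27, -0.25, -0.2, -0.17, -0.12, -0.07, -0.03], "claw": [0.57, 0.57, 0.57, 0.57, 0.57, 0.57, 0.57, 0.57]}
max 0.22 0.43
```

View pics/s2c.png

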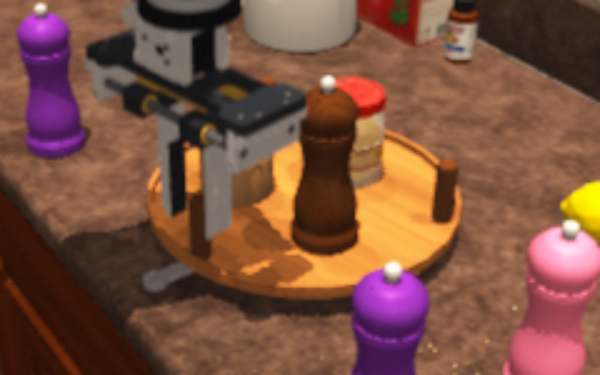

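The side crop shows the two fingers either side of the front knob, at about (200,225). The body is clear of the pepper mill. I'll turn now.

drive_tool(travel=[[0, 0.01, -0.09], [0, 0.04, 0], [0, 0.07, 0], [0, 0.08, 0], [0, 0.11, 0], [-0.01, 0.13, 0], [0, 0.14, 0], [0, 0.16, 0]], roll=[-0.03, -0.07, -0.12, -0.17, -0.21, -0.24, -0.27, -0.31], claw=[0.57, 0.57, 0.57, 0.57, 0.57, 0.57, 0.57, 0.57])

```text
time_s: 4.2
position: [443.5, -36.1, 58.2]
eef_rot: [0.0, 0.984, 0.18, 0.0]
contact_force: [0.1, 0.7, 0.9]
grip_width: 40.5
```

drive_tool(travel=[[0, 0.17, 0], [0, 0.18, 0], [-0.01, 0.2, 0], [0, 0.2, 0], [0, 0.21, 0], [0, 0.22, 0], [0, 0.22, 0], [0, 0.22, 0]], roll=[-0.33, -0.35, -0.38, -0.39, -0.4, -0.42, -0.42, -0.43], claw=[0.57, 0.57, 0.57, 0.57, 0.57, 0.57, 0.57, 0.57])

```text
time_s: 4.87
position: [462.7, -71.7, 58.1]
eef_rot: [0.0, 0.941, 0.338, 0.0]
contact_force: [0.6, 1.2, 0.7]
grip_width: 40.5
```

drive_tool(travel=[[-0.01, 0.22, 0], [0, 0.22, 0], [0, 0.21, 0], [0, 0.21, 0], [0, 0.2, 0], [-0.01, 0.2, 0], [0, 0.18, 0], [0, 0.18, 0]], roll=[-0.42, -0.42, -0.42, -0.4, -0.39, -0.38, -0.35, -0.33], claw=[0.57, 0.57, 0.57, 0.57, 0.57, 0.57, 0.57, 0.57])

```text
time_s: 5.53
position: [492.0, -99.3, 58.1]
eef_rot: [0.0, 0.874, 0.486, 0.0]
contact_force: [-1.9, 0.1, 0.5]
grip_width: 40.5
```

drive_tool(travel=[[0, 0.15, 0], [0, 0.15, 0], [-0.01, 0.12, 0], [0, 0.11, 0], [0, 0.09, 0], [0, 0.06, 0], [0, 0.04, 0], [0, 0.01, 0]], roll=[-0.31, -0.27, -0.25, -0.2, -0.17, -0.12, -0.07, -0.03], claw=[0.57, 0.57, 0.57, 0.57, 0.57, 0.57, 0.57, 0.57])

```text
time_s: 6.2
position: [507.8, -108.0, 57.7]
eef_rot: [0.0, 0.836, 0.548, -0.0]
contact_force: [-1.3, 0.2, 1.4]
grip_width: 40.2
```

Run:
```python
from h import *
o,p,yw=state(); v=p[:2]-C; print('angle',np.degrees(np.arctan2(v[1],v[0]))%360,np.hypot(*v),o['contact_force'],yw,p)
t,d=grab('top','t3'); s,_=grab('side','s3')
P=cloud('top',d)
x,y,z=[P[...,i] for i in range(3)]; m=(d>0)&(z>75)&(z<90)&(np.hypot(x-C[0],y-C[1])<140)
n,l,st,c=cv2.connectedComponentsWithStats(m.astype(np.uint8))
for i in range(1,n):
    if st[i,4]>15:
        q=P[l==i].mean(0)[:2]-C; print(st[i,4],c[i].round(),np.hypot(*q).round(1),(np.degrees(np.arctan2(q[1],q[0]))%360).round(1),t[l==i].mean(0).round())
cv2.imwrite('pics/c3.png',np.vstack([cv2.resize(t[110:260,200:440,::-1],(480,300)),cv2.resize(s[130:280,220:460,::-1],(480,300))]))
```

```text
angle 245.33590695866485 123.96075521547208 [-1.32697754  0.16895762  1.43344826] -23.50032920472541 [ 507.77147007 -107.95179992   57.7465875 ]
50 [314. 128.] 123.2 359.1 [108.  65.  36.]
52 [290. 177.] 49.5 78.2 [127. 106.  72.]
36 [332. 177.] 48.9 284.3 [34. 19. 11.]
688 [310. 209.] 61.9 179.0 [177. 131.  82.]
48 [263. 207.] 123.7 119.2 [111.  66.  36.]
```

View pics/c3.png

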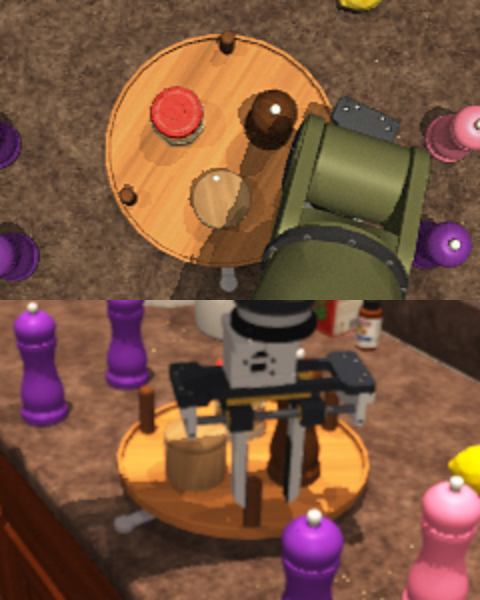

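The top crop shows all items upright, with the salt (220,197) short of the pointer (230,278). The salt measures 179.0° against 183.8° for the front. The side crop shows the fingers still around the knob. I'll push about 4.7° more, slowly.

drive_tool(travel=[[0, 0.03, 0], [0, 0.06, 0], [0, 0.08, 0], [0, 0.09, 0], [0, 0.07, 0], [0, 0.05, 0], [0, 0.03, 0], [0, 0, 0]], roll=[-0.06, -0.11, -0.15, -0.17, -0.13, -0.1, -0.06, 0], claw=[0.57, 0.57, 0.57, 0.57, 0.57, 0.57, 0.57, 0.57])

```text
time_s: 6.97
position: [517.4, -111.7, 57.7]
eef_rot: [0.0, 0.813, 0.582, 0.0]
contact_force: [-0.5, 0.4, -0.2]
grip_width: 40.0
```

```bash
cat >> h.py <<'E'
def check(f):
    t,d=grab('top',f); P=cloud('top',d)
    x,y,z=[P[...,i] for i in range(3)]; m=(d>0)&(z>75)&(z<90)&(np.hypot(x-C[0],y-C[1])<140)
    n,l,st,c=cv2.connectedComponentsWithStats(m.astype(np.uint8))
    for i in range(1,n):
        if st[i,4]>15:
            q=P[l==i].mean(0)[:2]-C; print(st[i,4],c[i].round(),np.hypot(*q).round(1),(np.degrees(np.arctan2(q[1],q[0]))%360).round(1),t[l==i].mean(0).round())
    return t
E
python3 - <<'E'
from h import *
o,p,yw=state(); v=p[:2]-C; print('angle',np.degrees(np.arctan2(v[1],v[0]))%360,np.hypot(*v),o['contact_force'],yw,p)
check('t4')
E
```

```text
angle 250.1251151806565 123.74588443064867 [-0.49661269  0.36233978 -0.19110685] -18.821795981394743 [ 517.4304397  -111.67523796   57.65322905]
44 [309. 128.] 123.3 3.9 [113.  67.  36.]
54 [289. 179.] 51.2 83.3 [129. 107.  74.]
36 [332. 175.] 49.3 289.6 [35. 19.  9.]
683 [313. 209.] 62.0 183.8 [167. 125.  78.]
47 [265. 211.] 123.6 124.1 [112.  67.  35.]
```

It's aligned at 183.8–184.0°. Next I'll back the finger off the knob to the middle of the slack, then lift straight up.

drive_tool(travel=[[0, -0.1, 0], [0, -0.15, 0], [0, -0.15, 0], [0, 0, 0], [0, 0, -0.3], [0, 0, -0.6], [0, 0, -0.9], [0, 0, -0.9]], roll=[0, 0, 0, 0, 0, 0, 0, 0], claw=[0.57, 0.57, 0.57, 0.57, 0.57, 0.57, 0.57, 0.57])

```text
time_s: 7.68
position: [507.6, -108.4, 126.4]
eef_rot: [-0.0, 0.813, 0.582, -0.0]
contact_force: [-0.2, -0.6, -0.2]
grip_width: 40.7
```

drive_tool(travel=[[0, 0, -0.9], [0, 0, -0.9], [0, 0, -0.9], [0, 0, -0.7], [0, 0, -0.4], [0, 0, 0], [0, 0, 0], [0, 0, 0]], roll=[0, 0, 0, 0, 0, 0, 0, 0], claw=[0.57, 0.57, 0.57, 0.57, 0.57, 0.57, 0.57, 0.57])

```text
time_s: 8.35
position: [507.4, -108.3, 219.0]
eef_rot: [-0.001, 0.813, 0.582, -0.001]
contact_force: [0.0, 0.5, 0.1]
grip_width: 40.2
```

Run:
```python
from h import *
t=check('t5'); s,_=grab('side','s5')
cv2.imwrite('pics/c5.png',np.vstack([cv2.resize(t[110:260,200:440,::-1],(480,300)),cv2.resize(s[130:280,220:460,::-1],(480,300))]))
```

```text
45 [309. 129.] 123.0 3.9 [109.  64.  35.]
42 [332. 175.] 49.0 290.6 [34. 19.  9.]
50 [289. 179.] 51.1 83.4 [129. 110.  77.]
683 [313. 209.] 61.9 183.8 [149. 112.  70.]
46 [265. 211.] 123.9 124.1 [113.  67.  36.]
```

View pics/c5.png

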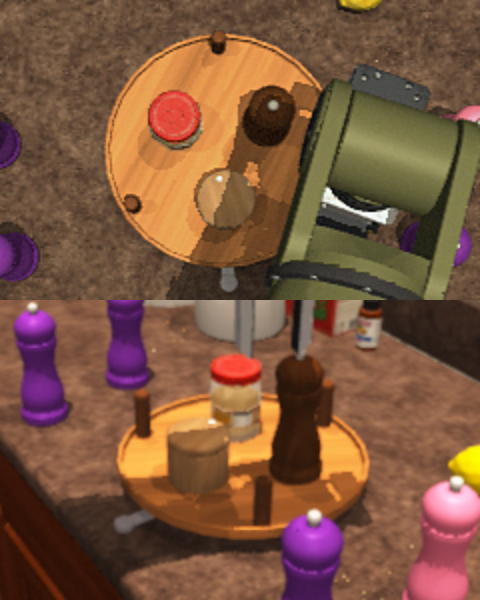

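The gripper is clear above, all three items are upright, and the salt (225,197) is in line between the axis and the pointer (230,278). The reading hasn't changed between looks, so the tray is at rest. Handing in.

```bash
python3 -c "
from plant import finish_job; print(finish_job())"
```

```text
the job is handed in; nothing more can be done
None
```

The salt cellar now stands at the front, in line with the steel pointer, and I handed the job in at about 8.5 s. I set the two fingers loosely either side of the front knob and pushed the tray about 52° anticlockwise (seen from above). I then backed off the knob and lifted clear.

- **Alignment:** the last check from the top camera put the salt cellar at 183.8°, the same as the pointer. The two visible knobs put the tray at 183.9–184.1°, so they agree to within about 0.3°.
- **Items on the tray:** the salt cellar is still 62 mm from the axis. In the last picture all three items are upright, and neither the salt cellar nor the pepper mill was touched.
- **At rest:** readings before and after the lift were the same, so the tray was not moving.
- **Forces:** the readings I took stayed under about 4 N.
- **Correction on the way:** the first push stopped about 5° short, so I finished with a second, slow push. No check failed.

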